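# Stopper the filter flask and wedge up its levelling plate

## Task

Get the vacuum filtration stand ready for re-levelling: first take the white funnel on its red stopper out of the wooden holder, set it fully home and upright in the neck of the glass flask, and let go of it. Then take the yellow wedge by its block and, with the wedge flat on the bench, push it tip first under the middle of the free edge of the aluminium plate until that edge just lifts a few millimetres off its two brass levelling screws, only the wedge carrying it. Finish still gripping the wedge there, so that the screws can be adjusted, and leave everything else on the bench alone.

Things in the scene. Friction and masses are not known exactly. Their poses are not given: they have to be found in the camera images.
- stand: Fixed grey U-shaped base, bare bench inside it (114 mm between side rails 9 mm high). Origin on the bench under the plate's centre, x from free edge to hinge, z up. On it an aluminium plate, 220 (x) x 150 x 6 mm, underside 16 mm up, hinged at its +x end, free -x edge on two brass screws (17 mm wide, x -96, y +-66). A glass flask (base 100 mm wide, 145 tall) is clamped on it at x +20.
- plate (a joint): Tilt of the plate about its hinge, rad: 0 = resting on its screws, grows as the free edge rises (the edge is 220 mm from the hinge: 0.01 rad lifts it 2.2 mm). No spring, only weight holds it down, about 5 N at the edge. The finished job has the edge 1.6 to 7 mm up (0.007 to 0.032).
- flask_mouth (a point): Centre of the flask's mouth, at the height of its rim (167 mm above the bench); z is the axis of the neck, up. The neck is a straight glass tube, inner diameter 34 mm, outer 42 mm, 40 mm long, marked by a blue bead at the rim. It moves with the plate.
- plate_edge (a point): Middle of the lower side of the plate's free edge, 16 mm above the bench at the start. The wedge goes under here, moving along the stand's +x direction.
- funnel: White funnel cup (54 mm wide, open on top) on a dark red tapered stopper, one rigid piece, 85 mm tall, 0.12 kg. Origin: centre of the stopper's bottom, z up. Stopper 26 mm wide at z 0 to 32 at z 30; flange 44 wide, z 30 to 36, sits on the flask's rim when home (origin 30 below the mouth); straight cup wall z 52 to 85, to be gripped from outside. Starts upright in the holder.
- holder: Fixed wooden block 84 x 84 x 40 mm with a 37 mm hole in the middle, in which the funnel's stopper hangs by its flange. Origin at the centre of its underside. The funnel starts with its origin 10 mm above the bench.
- wedge: Yellow wedge, 160 long (x), 30 wide (y), 0.14 kg, flat on the bench. Origin: middle of underside, x to the thin tip. Top slopes from 5 mm high at x +80 to 27 at x -40; from x -80 to -40 is the grip block, 48 high, black ribs. Pushed flat under the plate it first touches with the tip 60 mm past the edge; at 82 mm past, the edge is about 4 mm up. The push takes some 5 to 16 N.
- wedge_tip (a point): Middle of the wedge's thin tip, on its underside, 80 mm ahead of the wedge's origin.
- reagent: Bystander: white plastic jar with black cap, diameter 64, 130 mm tall; origin under its centre.
- beaker: Bystander: glass beaker, diameter 70, 85 mm tall; origin under its centre.
- spare: Bystander: spare dark red stopper, 38 mm wide, 34 mm tall, standing wide end down; origin under its centre. Not the one to use.
- wash: Bystander: clear wash bottle with red cap, diameter 60, 150 mm tall; origin under its centre.
- packet: Bystander: cardboard packet of filter papers, 120 x 100 x 22 mm; origin under its centre.
- spatula: Bystander: spatula with blue handle, 180 mm long; lies flat.
- dish: Bystander: closed flat glass dish, diameter 80, 14 mm tall; origin under its centre.
Mind the look-alikes: they are no part of the job. There is more than one size of the wedge; the job needs the smallest.

How it is judged:
On the way, in this order (a step that is already met when the one before it is completed fails the run):
1. the funnel's stopper is fully home and upright in the flask's neck, let go, with the plate still resting on its screws (z of funnel in the frame of flask_mouth below -0.025 m and horizontal distance between funnel and flask_mouth below 0.006 m and angle between the z axis of funnel and the z axis of flask_mouth, either way round below 0.07 rad and contact force between the fingers and funnel below 0.2 N and value of joint plate below 0.004 rad), for 0.3 s.
2. the wedge, gripped by the fingers and flat on the bench, carries the plate's free edge just off the screws (value of joint plate between 0.007 and 0.032 rad and contact force between wedge and stand above 0.5 N and contact force between the fingers and wedge above 1 N and height (world z) of wedge below 0.006 m and angle between wedge's own z axis and vertical below 0.08 rad and contact force between each of the fingers, the arm and stand below 0.5 N), for 0.3 s.
At the end, for the whole second after the job is handed in: Stopper home in the neck (25+ mm deep, within 6 mm of the axis, 4 degrees) and released; plate edge 1.6 to 7 mm off its screws, still, carried by the wedge (over 0.5 N), robot not touching the stand; wedge flat on the bench, gripped (over 1 N) (all of step 2 and z of funnel in the frame of flask_mouth below -0.025 m and horizontal distance between funnel and flask_mouth below 0.006 m and angle between the z axis of funnel and the z axis of flask_mouth, either way round below 0.07 rad and contact force between the fingers and funnel below 0.2 N and velocity of joint plate between -0.02 and 0.02 rad/s and linear speed of wedge below 0.01 m/s); the arm keeps its last pose, push and grip.
It fails at once if a bystander on the bench is moved by more than 20 mm (distance of any of reagent, beaker, spare, wash, packet, spatula, dish from where it was at the start of the episode above 0.02 m).
It fails at once if the funnel is tipped over (angle between funnel's own z axis and vertical above 0.6 rad).
It fails at once if the plate's free edge is thrown up by more than 13 mm (value of joint plate above 0.06 rad).
It also fails if it takes over 72 s, if anything falls off the work surface, if the arm or the gripper's body presses on something with over 40 N, if the wrist force passes 120 N, or if a joint passes its speed limit or range.

## Robot

A 7-joint arm with a two-finger parallel gripper is mounted at the origin on the work surface. World frame = base frame: x ahead of the robot, y to its left, z up, the work surface at z = 0. Lengths are in m, angles in rad, forces in N, time in s.
With the tool pointing down it reaches from about 0.4 to 0.85 m from the base axis. Payload 10.4 kg.
Tool frame: the origin (TCP) lies on the centre line of the jaws, within the pads' length; the fingertips stand 11 mm ahead of it and the grasp point (between the pads) lies 8 mm behind it; z points along the fingers, y is the line along which they close (so a half turn about z gives the same grasp; the last joint's range is limited). The gripper opens to 87 mm and grips with 3 to 60 N. Pads are 19 mm wide; open, the fingers measure 117 mm over their backs; the gripper's body (75 mm by 190 mm) begins 51 mm behind the grasp point.
Start: joints at [1.194, 0.332, -0.065, 1.46, 0.022, 1.35, -0.088], TCP at [0.217, -0.586, 0.234] pointing down, gripper open.
Joint ranges: [-2.6, 2.6], [-0.5, 2.12], [-1.47, 1.34], [0.16, 2.42], [-1.27, 4.41], [0.06, 2.06], [-2.6, 2.6]. Speed limits (rad/s): [2.22, 2.22, 2.79, 2.79, 3.14, 3.14, 3.14].

## Interface

Orientations are given as a unit quaternion [x, y, z, w].
In Python, from bench import r gives the robot as it stands.
- The arm moves only by the shell command python3 -m pendant 'ROWS' [OPENING] [FORCE]. ROWS is JSON, a list of rows, each a list of 4 numbers: the shift along the tool's x, y, z in m, then the turn about the tool's z in rad. A call has 1 to 8 rows; each row shifts and turns the commanded pose from where the row before left it, along the tool's axes as they then stand; what a row does not reach is not made up. A row lasts 1/12 s, in which the tool goes at most 41.7 mm and 7.16 degrees, less where a joint would pass 70% of its speed; a pose out of reach is approached as far as the arm can. A call with a gripper value outside its range is refused whole. OPENING is the opening, from 0 (shut) to 1 (fully open), set as the call begins (- or left out, the last holds). The fingers move at their own pace and stop on an object; FORCE is the grip in N (left out, the last holds). Time passes only in rows, so rows that do not move let the fingers close. It gives the time, the measured TCP pose, the force, the opening and the grip force at its end, in the units of the state.
- r.read_state(): the state, without advancing time (a new reading comes with each control period).
- r.camera(name): name is "side" or "top" or "wrist"; returns a dict with "img" (400x640x3 uint8, red, green, blue), "camera_matrix" (3x3 intrinsics, pixels), "dist_coeffs" ([k1, k2, p1, p2, k3] as OpenCV has them; the pictures are not rectified), "xyz" and "attitude" of the camera in the world. Camera axes: x right, y down, z forward; pixel columns grow to the right and rows downward; lengths in m; the calibration is good to about 2 mm. A picture is of the moment at which its call begins. There is no depth.
- r.close_job(): hands the job in; it is judged then, once.
Trained networks look in the newest picture that a camera, given by its name, has taken for a name from the list of things; names that differ only in an ending like _2 or _b are one class to them, and where a whole thing is asked for, a point or a joint stands for the part that bears it (a point fixed in the world has none). Each returns a list of dicts, best first, with "score" (0 to 1); they miss things now and then, are a little off and sometimes report something else, mostly with a low value. They report only what shows in the picture. A call takes as long as a camera call. They do not tell look-alikes from the thing itself.
- r.outline_of(thing, camera): "mask" (400x640 bool, what is visible of it) and "bbox" ([centre column, centre row, width, height] in pixels, round what is visible of it).
The state is a dict: "time": time; "joint_positions": joint angles; "joint_vel": joint speeds; "joint_torque": joint torques, N m; "ee_pos": TCP position; "eef_rot": TCP orientation; "ft_force": force on the tool from outside, world axes, zero at the start; "torque": the same for the moment, N m; "width": finger opening in m; "grip_force": force on a finger pad.
Only numpy, scipy, OpenCV 4.12 (cv2) and the standard library are available. Lean on these libraries where they do the work, as an engineer would, in place of code of your own. Each camera call takes 0.05 s, during which the arm holds its last target. There are 200 camera calls.

## Working session

There is one attempt and no reset: what is moved stays moved. The work goes in short steps, Python scripts to look and compute and a shell command to move; the robot and the scene stay as the last step left them, time stands still between calls to the robot, and variables do not carry over. Pictures are saved under pics/ and viewed, at most 12 in all, crops included, and the job is handed in when it is done.

```bash
mkdir -p pics; ls; cat > h.py <<'E'
import numpy as np,cv2
from bench import r
from scipy.spatial.transform import Rotation as R
def rot(a):
    a=np.array(a,float); return a if a.shape==(3,3) else R.from_quat(a).as_matrix()
def cam(n): 
    c=r.camera(n); c['R']=rot(c['attitude']); c['K']=np.array(c['camera_matrix'],float); c['D']=np.array(c['dist_coeffs'],float); return c
def ray(c,p):
    u=cv2.undistortPoints(np.array(p,float).reshape(-1,1,2),c['K'],c['D']).reshape(-1,2)
    return (c['R']@np.c_[u,np.ones(len(u))].T).T
def onz(c,p,z):
    d=ray(c,p);o=np.array(c['xyz'],float); return o+d*((z-o[2])/d[:,2:])
def proj(c,P):
    P=np.array(P,float).reshape(-1,3); q=(P-np.array(c['xyz']))@c['R']
    return cv2.projectPoints(q,np.zeros(3),np.zeros(3),c['K'],c['D'])[0].reshape(-1,2)
def save(c,n,crop=None,s=1):
    im=c['img'][:,:,::-1]
    if crop: im=im[crop[1]:crop[3],crop[0]:crop[2]]
    cv2.imwrite('pics/'+n,cv2.resize(im,None,fx=s,fy=s,interpolation=cv2.INTER_CUBIC))
E
python3 - <<'E'
from h import *
s=r.read_state(); print(s['time'],s['ee_pos'],s['eef_rot'],s['width'])
cs={}
for n in('top','side'):
    c=cam(n); cs[n]=c; save(c,n+'0.png'); print(n,c['xyz'],c['attitude'],c['K'].tolist())
    for t in('wedge','funnel','holder','stand','flask_mouth','plate_edge','reagent','beaker','spare','wash','packet','spatula','dish'):
        for o in r.outline_of(t,n)[:4]:
            print(n,t,round(o['score'],2),np.round(o['bbox']).tolist(),int(o['mask'].sum()), np.round(onz(c,o['bbox'][:2],0.02)[0],3).tolist())
E
```

```text
pics
0.0 [ 0.21640448 -0.58595931  0.23276887] [ 9.84391169e-01  1.75993014e-01 -1.57642455e-04 -6.79349491e-04] 0.08702745411255743
top [0.23476352 0.01379216 1.87209489] [ 0.71061034 -0.6987491   0.05563136 -0.06072727] [[486.4957265712258, 0.0, 324.65066592227345], [0.0, 486.4957265712258, 206.04835591182206], [0.0, 0.0, 1.0]]
top wedge 0.91 [403.0, 291.0, 56.0, 39.0] 712 [0.225, -0.27, 0.02]
top wedge 0.89 [337.0, 260.0, 56.0, 11.0] 591 [0.334, -0.02, 0.02]
top wedge 0.62 [404.0, 189.0, 44.0, 22.0] 367 [0.614, -0.275, 0.02]
top holder 0.65 [406.0, 238.0, 28.0, 27.0] 337 [0.424, -0.285, 0.02]
top stand 0.63 [286.0, 199.0, 64.0, 44.0] 2293 [0.569, 0.182, 0.02]
top flask_mouth 0.75 [283.0, 199.0, 62.0, 45.0] 2226 [0.567, 0.191, 0.02]
top plate_edge 0.64 [287.0, 201.0, 60.0, 48.0] 2219 [0.562, 0.174, 0.02]
top reagent 0.87 [456.0, 193.0, 24.0, 22.0] 376 [0.603, -0.481, 0.02]
top beaker 0.66 [232.0, 231.0, 21.0, 18.0] 296 [0.441, 0.382, 0.02]
top spare 0.57 [284.0, 200.0, 64.0, 48.0] 2273 [0.563, 0.187, 0.02]
top spare 0.37 [335.0, 146.0, 9.0, 10.0] 60 [0.781, -0.007, 0.02]
top wash 0
[... 1149 characters left out ...]
2]
side plate_edge 0.6 [279.0, 257.0, 71.0, 76.0] 3335 [0.575, 0.174, 0.02]
side plate_edge 0.6 [340.0, 158.0, 19.0, 22.0] 247 [0.423, -0.362, 0.02]
side reagent 0.62 [298.0, 133.0, 16.0, 39.0] 567 [0.596, -0.536, 0.02]
side beaker 0.81 [328.0, 315.0, 25.0, 41.0] 982 [0.428, 0.362, 0.02]
side beaker 0.34 [279.0, 258.0, 73.0, 72.0] 3376 [0.575, 0.176, 0.02]
side spare 0.58 [219.0, 214.0, 9.0, 14.0] 144 [0.787, 0.003, 0.02]
side wash 0.64 [216.0, 321.0, 33.0, 52.0] 1189 [0.695, 0.407, 0.02]
side packet 0.95 [341.0, 148.0, 36.0, 20.0] 433 [0.423, -0.432, 0.02]
side spatula 0.58 [293.0, 372.0, 84.0, 29.0] 913 [0.495, 0.526, 0.02]
side dish 0.74 [210.0, 254.0, 28.0, 22.0] 495 [0.768, 0.181, 0.02]
```

```bash
python3 - <<'E'
from h import *
a=cv2.imread('pics/top0.png')[120:330,185:485]; b=cv2.imread('pics/side0.png')[100:300,190:440]
cv2.imwrite('pics/t_crop.png',cv2.resize(a,None,fx=2.65,fy=2.65,interpolation=2)); cv2.imwrite('pics/s_crop.png',cv2.resize(b,None,fx=3,fy=3,interpolation=2))
# wedge geometry: min-area rects of masks on approx z
for n in('top','side'):
    c=cam(n)
    for o in r.outline_of('wedge',n)[:3]:
        ys,xs=np.nonzero(o['mask']); P=onz(c,np.c_[xs,ys],0.012)[:,:2].astype(np.float32)
        q=cv2.minAreaRect(P); print(n,np.round(o['bbox']).tolist(),np.round(q[0],3),np.round(q[1],3),round(q[2],1))
E
```

```text
top [337.0, 259.0, 53.0, 17.0] [ 0.34  -0.024] [0.042 0.214] 2.7
top [404.0, 290.0, 53.0, 39.0] [ 0.222 -0.276] [0.227 0.044] 54.1
top [401.0, 188.0, 44.0, 22.0] [ 0.627 -0.265] [0.035 0.168] 19.0
side [364.0, 227.0, 18.0, 43.0] [ 0.336 -0.007] [0.054 0.223] 2.1
side [398.0, 172.0, 43.0, 45.0] [ 0.204 -0.303] [0.32  0.079] 64.6
side [277.0, 257.0, 72.0, 73.0] [0.57  0.147] [0.289 0.156] 81.3
```

View pics/t_crop.png

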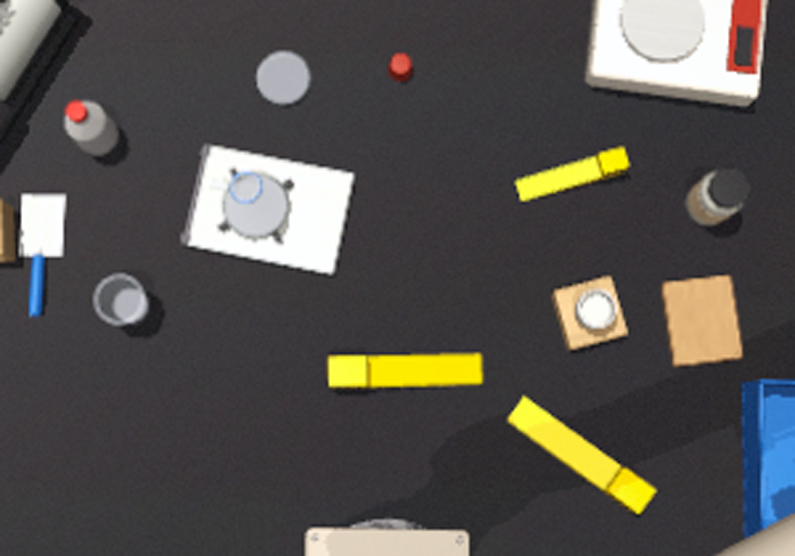

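View pics/s_crop.png

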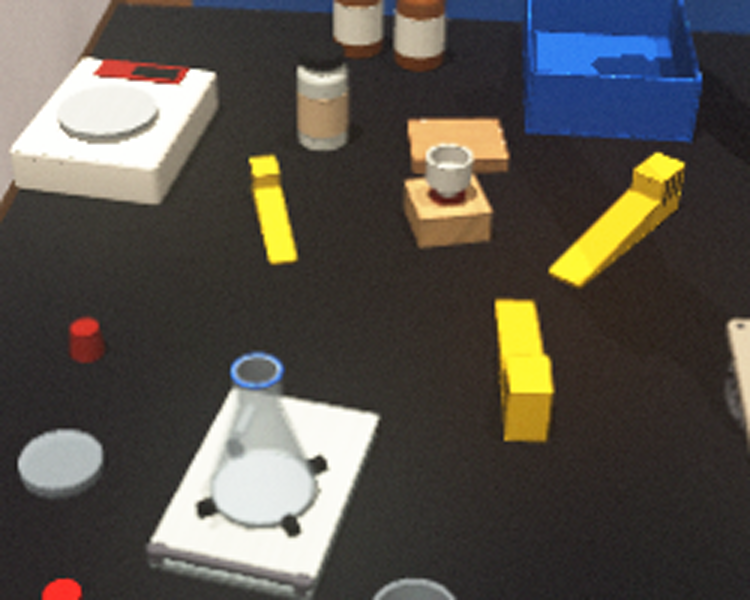

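The wedge could be any of three yellow ones: top (337,260), ~214 mm long and wide; (403,291), ~227 mm; and (403,189), ~165 mm, which is the smallest. It is pointing at the plate's free edge (-y side). The white plate (286,200) has its hinge on the left, and the blue ring on the flask mouth is at about (278,190). The funnel is in the holder at about (410,237). The spare stopper at (335,146) is a decoy. Next I measure these.

```bash
python3 - <<'E'
from h import *
T=cam('top'); S=cam('side')
def hsv(c): return cv2.cvtColor(c['img'],cv2.COLOR_RGB2HSV)
def big(m,box):
    k=np.zeros_like(m);x0,y0,x1,y1=box;k[y0:y1,x0:x1]=m[y0:y1,x0:x1]
    n,l,st,ce=cv2.connectedComponentsWithStats(k.astype(np.uint8)); i=1+np.argmax(st[1:,4]); return l==i
def pts(m): ys,xs=np.nonzero(m); return np.c_[xs,ys].astype(np.float32)
def ring(m,pin):
    h=cv2.convexHull(pts(m)); e=cv2.fitEllipse(h); return e
hT,hS=hsv(T),hsv(S)
# flask ring blue
for c,h,b in((T,hT,(262,175,300,205)),(S,hS,(255,205,300,235))):
    m=big(((h[...,0]>95)&(h[...,0]<130)&(h[...,1]>90)).astype(np.uint8),b); q=pts(m); u=(q.max(0)+q.min(0))/2
    P=onz(c,q,.167); print('mouth',len(q),u,onz(c,[u],.167).round(4),'span',np.ptp(P[:,:2],0).round(3))
# funnel
for n,c in(('top',T),('side',S)):
    for o in r.outline_of('funnel',n)[:1]: print(n,'fun',o['score'],o['bbox'])
m=big(((hT[...,1]<60)&(hT[...,2]>110)).astype(np.uint8),(395,225,425,255)); q=pts(m);u=(q.max(0)+q.min(0))/2; P=onz(T,q,.095)
print('funnel top',len(q),u,onz(T,[u],.095).round(4),np.ptp(P[:,:2],0).round(3))
m=big(((hS[...,1]<60)&(hS[...,2]>110)).astype(np.uint8),(325,145,355,168)); q=pts(m);P=onz(S,q,.095);print('side cup',q.min(0),q.max(0),onz(S,[[(q[:,0].min()+q[:,0].max())/2,q[:,1].min()+4.5]],.095).round(4))
# plate
m=big(((hT[...,1]<40)&(hT[...,2]>150)).astype(np.uint8),(250,165,325,230)); m=cv2.morphologyEx(m.astype(np.uint8),cv2.MORPH_CLOSE,np.ones((15,15)))
P=onz(T,pts(m),.022)[:,:2].astype(np.float32); q=cv2.minAreaRect(P); print('plate',q,cv2.boxPoints(q).round(3).tolist())
# wedge
m=big(((hT[...,0]>20)&(hT[...,0]<35)&(hT[...,1]>120)&(hT[...,2]>90)).astype(np.uint8),(375,170,425,205)); 
P=onz(T,pts(m),.02)[:,:2].astype(np.float32); q=cv2.minAreaRect(P); print('wedge',q,cv2.boxPoints(q).round(3).tolist())
save(S,'sw.png',(260,140,400,220),5)
E
```

```text
mouth 2 [273.5 185.5] [[0.5898 0.2132 0.167 ]] span [0.004 0.003]
mouth 76 [275. 223.] [[0.5755 0.2018 0.167 ]] span [0.045 0.048]
top fun 0.68 [412.3, 238.1, 19.4, 12.3]
side fun 0.75 [339.9, 159.3, 18.6, 19.6]
funnel top 190 [409.5 236. ] [[ 0.4237 -0.2843  0.095 ]] [0.052 0.055]
side cup [332. 148.] [347. 165.] [[ 0.4256 -0.2781  0.095 ]]
plate ((0.5696312189102173, 0.17797142267227173), (0.21891410648822784, 0.15279915928840637), 79.35736846923828) [[0.4740000069141388, 0.08500000089406967], [0.625, 0.0560000017285347], [0.6650000214576721, 0.2709999978542328], [0.5149999856948853, 0.30000001192092896]]
wedge ((0.6286805272102356, -0.264963835477829), (0.03885503485798836, 0.17150956392288208), 19.060028076171875) [[0.5820000171661377, -0.1899999976158142], [0.6380000114440918, -0.35199999809265137], [0.675000011920929, -0.3400000035762787], [0.6190000176429749, -0.17800000309944153]]
```

View pics/sw.png

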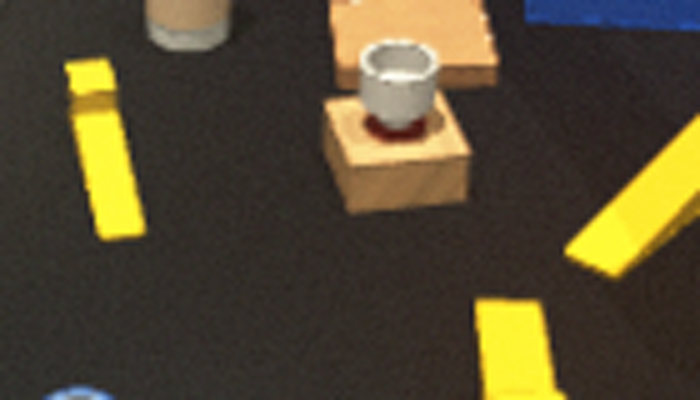

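The crop confirms it: the small wedge (side px about (280,170)) has its block at the far end and its tip towards the stand. The funnel is upright in the holder at (340,160). The plate axis is 79.3°, and the mouth from the plate geometry, (0.573,0.198), agrees with the ring at (0.576,0.202). Now I move above the funnel.

```bash
python3 -m pendant '[[0.030,-0.021,0,0],[0.030,-0.021,0,0],[0.030,-0.021,0,0],[0.030,-0.021,0,0],[0.030,-0.021,0,0]]' 1 20; python3 -m pendant '[[0.030,-0.021,0,0],[0.030,-0.021,0,0],[0.030,-0.021,0,0],[0.030,-0.021,0.01,0],[0.030,-0.021,0.01,0],[0,0,0,0],[0,0,0,0]]'
python3 - <<'E'
from h import *
c=cam('wrist'); save(c,'w1.png'); s=r.read_state(); print(s['ee_pos'],c['xyz'],c['attitude'],s['ft_force'])
for o in r.outline_of('funnel','wrist')[:2]:
    print(o['score'],o['bbox'],onz(c,[o['bbox'][:2]],.095))
    ys,xs=np.nonzero(o['mask']);e=cv2.fitEllipse(cv2.convexHull(np.c_[xs,ys].astype(np.float32)));print(e,onz(c,[e[0]],.095))
E
```

```text
time: 2.22
ee_pos: [0.3216, -0.4343, 0.2337]
eef_rot: [0.984, 0.176, 0.0, 0.0]
ft_force: [0.1, -0.5, -0.5]
width: 0.0872
grip_force: 0.0
time: 2.8
ee_pos: [0.4262, -0.2833, 0.2132]
eef_rot: [0.984, 0.178, -0.0, -0.0]
ft_force: [-1.1, -0.3, 0.8]
width: 0.0871
grip_force: 0.0
[ 0.42526892 -0.28518024  0.21354504] [ 0.49637085 -0.2561656   0.3650674 ] [ 0.81381876 -0.56423266 -0.07937575  0.11419293] [-0.24839475 -0.91075919  0.00800395]
0.91 [323.5, 191.5, 59.3, 61.4] [[ 0.42840181 -0.28123401  0.095     ]]
((324.4409484863281, 192.26516723632812), (60.73430633544922, 64.57654571533203), 168.91481018066406) [[ 0.42804222 -0.28224575  0.095     ]]
```

View pics/w1.png

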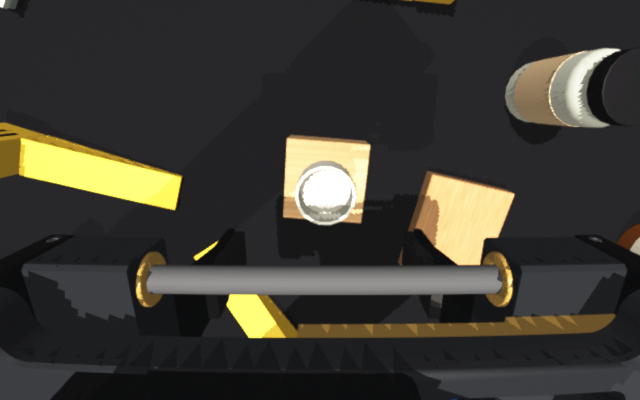

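The wrist view shows the cup at (325,192), centred under the jaws in x/y (~(0.427,-0.283)), with clear finger space. I descend and grip.

```bash
python3 -m pendant '[[0.0015,0,0.025,0],[0,0,0.025,0],[0,0,0.025,0],[0,0,0.025,0],[0,0,0.02,0],[0,0,0.0215,0],[0,0,0,0],[0,0,0,0]]' 1 20; python3 -m pendant '[[0,0,0,0],[0,0,0,0],[0,0,0,0],[0,0,0,0],[0,0,0,0],[0,0,0,0]]' 0.4 20;python3 -m pendant '[[0,0,-0.01,0],[0,0,-0.03,0],[0,0,-0.04,0],[0,0,-0.04,0],[0,0,-0.04,0],[0,0,-0.02,0],[0,0,0,0],[0,0,0,0]]' 
python3 - <<'E'
from h import *
s=r.read_state(); p=s['ee_pos']; Rt=R.from_quat(s['eef_rot']).as_matrix(); print(p,s['width'],s['grip_force'])
d=np.array([.574,.200,p[2]])-p; print('tool delta to mouth',Rt.T@d)
S=cam('side'); save(S,'s2.png',(200,60,420,260),3)
E
```

```text
time: 3.57
ee_pos: [0.4256, -0.2858, 0.0719]
eef_rot: [0.985, 0.175, -0.001, -0.0]
ft_force: [1.2, -0.3, 0.8]
width: 0.0874
grip_force: 0.0
time: 4.07
ee_pos: [0.4268, -0.2849, 0.0724]
eef_rot: [0.984, 0.176, 0.0, 0.0]
ft_force: [-1.8, 2.0, 0.8]
width: 0.0546
grip_force: 0.9
time: 4.73
ee_pos: [0.427, -0.285, 0.2535]
eef_rot: [0.984, 0.176, 0.001, 0.001]
ft_force: [-0.4, 0.4, -1.9]
width: 0.0536
grip_force: 20.0
[ 0.4269934  -0.28496433  0.25345012] 0.05364881723772631 20.000911928727874
tool delta to mouth [ 0.30598352 -0.40394952 -0.00045518]
```

View pics/s2.png

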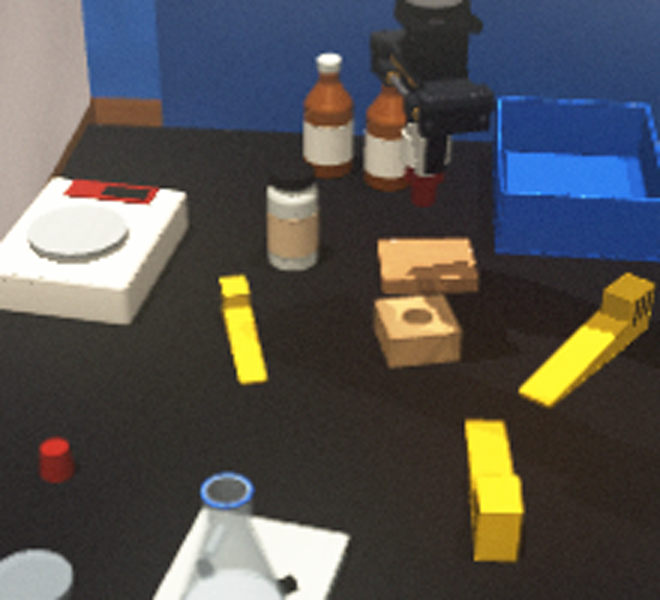

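The funnel is held upright with its red stopper at side (341,122), and the hole in the holder is empty. I carry it above the flask.

```bash
python3 -m pendant '[[0.02,-0.027,0,0],[0.022,-0.029,0,0],[0.022,-0.029,0,0],[0.022,-0.029,0,0],[0.022,-0.029,0,0],[0.022,-0.029,0,0],[0.022,-0.029,0,0]]' ; python3 -m pendant '[[0.022,-0.029,0,0],[0.022,-0.029,0,0],[0.022,-0.029,0,0],[0.022,-0.029,0,0],[0.022,-0.029,0,0],[0.022,-0.029,0,0],[0.022,-0.029,0,0]]' ;  python3 -m pendant '[[0,0,0,0],[0,0,0,0],[0,0,0,0],[0,0,0,0]]'
python3 - <<'E'
from h import *
s=r.read_state(); p=s['ee_pos']; print(p)
for n,b in(('side',(220,150,330,260)),('top',(250,160,320,230))):
    c=cam(n); h=cv2.cvtColor(c['img'],cv2.COLOR_RGB2HSV)
    k=np.zeros(h.shape[:2],bool); k[b[1]:b[3],b[0]:b[2]]=1
    red=k&((h[...,0]<8)|(h[...,0]>172))&(h[...,1]>120)&(h[...,2]>40)
    blu=k&(h[...,0]>95)&(h[...,0]<130)&(h[...,1]>90)
    for t,m in(('red',red),('blue',blu)):
        ys,xs=np.nonzero(m); 
        if len(xs): print(n,t,len(xs),xs.min(),xs.max(),ys.min(),ys.max())
    print('proj stopper bottom, mouth',proj(c,[[p[0],p[1],p[2]-.062],[.574,.2,.167]]))
    save(c,'pl_%s.png'%n,b,5)
a=cv2.imread('pics/pl_side.png');q=cv2.imread('pics/pl_top.png');q=cv2.resize(q,(240,240));a=cv2.resize(a,(550,550));z=np.zeros((550,790,3),np.uint8);z[:,:550]=a;z[:240,550:]=q;cv2.imwrite('pics/pl.png',z)
E
```

```text
time: 5.37
ee_pos: [0.4988, -0.0419, 0.2504]
eef_rot: [0.984, 0.176, -0.001, -0.0]
ft_force: [0.5, -0.3, -1.1]
width: 0.0537
grip_force: 20.0
time: 5.95
ee_pos: [0.5732, 0.2014, 0.25]
eef_rot: [0.984, 0.176, -0.002, 0.0]
ft_force: [-0.1, -0.1, -1.0]
width: 0.0534
grip_force: 20.0
time: 6.28
ee_pos: [0.5736, 0.1985, 0.2511]
eef_rot: [0.985, 0.175, -0.001, 0.001]
ft_force: [-0.4, 0.2, -1.3]
width: 0.0535
grip_force: 20.0
[0.57356111 0.19854646 0.25109395]
side red 192 220 284 204 220
side blue 47 266 284 219 229
proj stopper bottom, mouth [[275.59706413 215.4673835 ]
 [275.67072447 222.58370904]]
proj stopper bottom, mouth [[276.79190426 188.77143377]
 [277.02474709 189.87385421]]
```

View pics/pl.png

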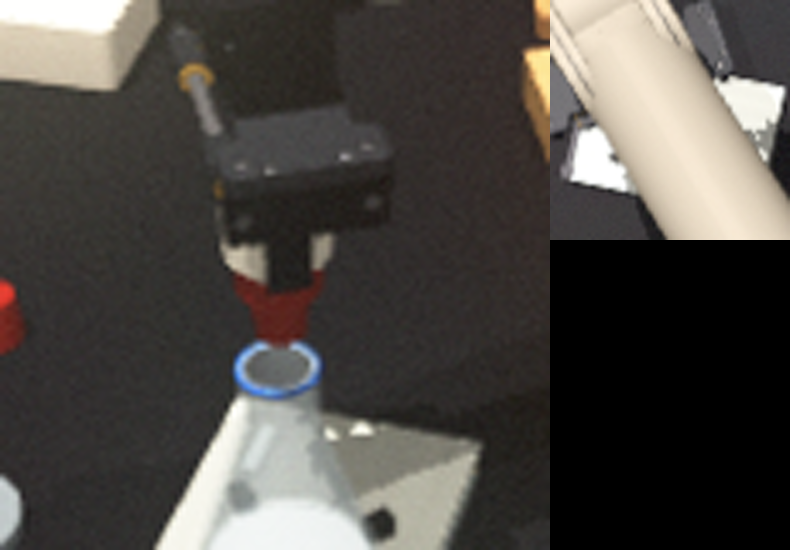

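The side crop shows the stopper bottom at about (275.9,219), centred over the ring (275.6,223.8). In depth they agree to within about 2 mm. I lower it with a force check.

```bash
python3 -m pendant '[[0,-0.001,0.015,0],[0,0,0.01,0],[0,0,0.008,0],[0,0,0.006,0],[0,0,0,0],[0,0,0,0]]' ; python3 -m pendant '[[0,0,0.004,0],[0,0,0.004,0],[0,0,0.003,0],[0,0,0,0],[0,0,0,0]]'
```

```text
time: 6.88
ee_pos: [0.5735, 0.2007, 0.2129]
eef_rot: [0.984, 0.176, -0.0, 0.0]
ft_force: [1.2, -1.2, -2.3]
width: 0.0538
grip_force: 20.0
time: 7.3
ee_pos: [0.5738, 0.2006, 0.2019]
eef_rot: [0.984, 0.176, 0.0, 0.0]
ft_force: [4.7, -1.5, -1.7]
width: 0.0536
grip_force: 20.0
```

```bash
python3 -m pendant '[[0.0015,0.0005,0,0],[0,0,0.002,0],[0,0,0.0015,0],[0,0,0,0],[0,0,0,0]]'
```

```text
time: 7.72
ee_pos: [0.5753, 0.2014, 0.1994]
eef_rot: [0.984, 0.176, 0.001, -0.0]
ft_force: [1.5, -1.0, 4.6]
width: 0.054
grip_force: 20.0
```

The upward force shows it is seated. I release, retreat and check.

```bash
python3 -m pendant '[[0,0,0,0],[0,0,0,0],[0,0,0,0],[0,0,0,0],[0,0,0,0],[0,0,0,0]]' 0.85; python3 -m pendant '[[0,0,-0.02,0],[0,0,-0.03,0],[0,0,-0.03,0],[0,0,-0.02,0],[0,0.03,0,0.12],[0,0.04,0,0.12],[0,0.04,0,0.12]]';python3 -m pendant '[[0,0.04,0,0.12],[0,0.04,0,0.12],[0,0.04,0,0.12],[0,0.04,0,0.12],[0,0.04,0,0.12],[0,0,0,0],[0,0,0,0]]'
python3 - <<'E'
from h import *
s=r.read_state(); print(s['ee_pos'],s['joint_positions'])
c=cam('side'); save(c,'pl2.png',(220,150,330,300),4)
print(proj(c,[[.574,.2,.222],[.574,.2,.171],[.574,.2,.167]]))
E
```

```text
time: 8.22
ee_pos: [0.5748, 0.2012, 0.1984]
eef_rot: [0.984, 0.176, -0.0, -0.0]
ft_force: [0.0, 0.8, -0.3]
width: 0.0732
grip_force: 0.0
time: 8.8
ee_pos: [0.5995, 0.0941, 0.2988]
eef_rot: [1.0, -0.005, 0.0, -0.0]
ft_force: [1.1, -0.7, -0.2]
width: 0.0736
grip_force: 0.0
time: 9.38
ee_pos: [0.5502, -0.0996, 0.2987]
eef_rot: [0.954, -0.301, 0.0, 0.0]
ft_force: [0.5, 0.8, -0.2]
width: 0.074
grip_force: 0.0
[ 0.55022379 -0.09964298  0.29873017] [ 0.48014356  0.18958973 -0.44231568  1.51657386  0.0823545   1.45359595
 -2.14713464]
[[274.83377742 205.4504734 ]
 [275.61118978 221.37070061]
 [275.67072447 222.58370904]]
```

View pics/pl2.png

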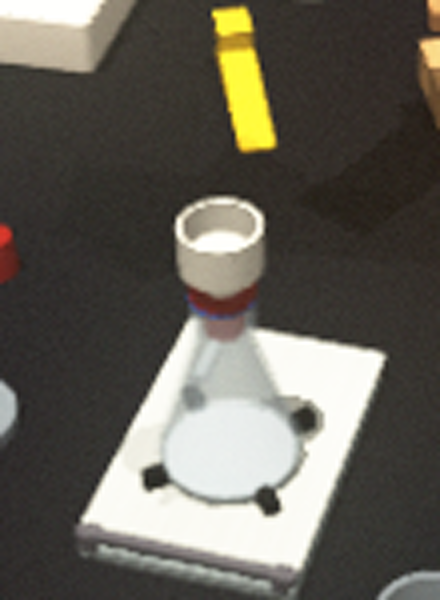

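The funnel is seated: the flange sits on the rim, it is upright, and it has been released. The plate has not been disturbed. Next I turn the tool for the wedge (yaw 109°, mid-range for j7) and look.

```bash
python3 -m pendant '[[0,0.03,0,-0.124],[0,0.03,0,-0.124],[0,0.03,0,-0.124],[0,0.03,0,-0.124],[0,0,0,-0.124],[0,0,0,-0.124],[0,0,0,-0.124]]' 1 >/dev/null; python3 -m pendant '[[0,0,0,-0.124],[0,0,0,-0.124],[0,0,0,-0.124],[0,0,0,-0.124],[0,0,0,-0.124],[0,0,0,-0.124],[0,0,0,-0.124]]' >/dev/null; python3 -m pendant '[[0,0,0,-0.124],[0,0,0,-0.124],[0,0,0,-0.124],[0,0,0,-0.124],[0,0,0,-0.124],[0,0,0,-0.124],[0,0,0,0],[0,0,0,0]]'
python3 - <<'E'
from h import *
s=r.read_state(); p=s['ee_pos']; Rt=R.from_quat(s['eef_rot']).as_matrix(); print(s['joint_positions'])
d=np.array([.645,-.321,.16])-p; print('delta',Rt.T@d,'yaw',np.arctan2(Rt[1,0],Rt[0,0]))
c=cam('wrist'); save(c,'w2.png')
for o in r.outline_of('wedge','wrist')[:3]: print(o['score'],o['bbox'],onz(c,[o['bbox'][:2]],.02))
E
```

```text
time: 11.27
ee_pos: [0.5032, -0.2041, 0.2985]
eef_rot: [0.593, 0.805, 0.0, -0.0]
ft_force: [0.2, 0.0, -0.3]
width: 0.0868
grip_force: 0.0
[ 0.78545715  0.16347442 -0.54394896  1.55273152  0.08439458  1.44908298
  0.53872861]
delta [-0.15376315  0.10063714  0.13842002] yaw 1.872362944208316
0.81 [236.2, 41.3, 45.3, 78.0] [[ 0.35294421 -0.0890013   0.02      ]]
0.66 [397.6, 218.5, 30.5, 96.7] [[ 0.62687817 -0.24803671  0.02      ]]
0.64 [110.8, 150.8, 159.7, 124.0] [[ 0.21799882 -0.27286394  0.02      ]]
```

```bash
cat > wf.py <<'E'
from h import *
from scipy.optimize import minimize
V=np.array([[x,y,z] for y in(-.015,.015) for x,z in((.08,0),(.08,.005),(-.04,.027),(-.04,.048),(-.08,.048),(-.08,0))])
Q=[[0,6,7,1],[1,7,8,2],[2,8,9,3],[3,9,10,4],[4,10,11,5],[5,11,6,0],[0,1,2,5],[2,3,4,5],[6,7,8,11],[8,9,10,11]]
def world(q,z=0):
    c,s=np.cos(q[2]),np.sin(q[2]); return V@np.array([[c,s,0],[-s,c,0],[0,0,1]])+[q[0],q[1],z]
def yel(c):
    h=cv2.cvtColor(c['img'],cv2.COLOR_RGB2HSV); return ((h[...,0]>20)&(h[...,0]<36)&(h[...,1]>110)&(h[...,2]>50)).astype(np.uint8)
def fit(cams,q0,z=0):
    data=[]
    for c in cams:
        b=proj(c,world(q0,z)); k=np.zeros((400,640),np.uint8); cv2.fillConvexPoly(k,cv2.convexHull(b.astype(np.int32)),1); k=cv2.dilate(k,np.ones((21,21)))
        data.append((c,yel(c)*k,cv2.resize(yel(c)*k,None,fx=4,fy=4,interpolation=0)))
    def f(p):
        q=q0+np.array(p)*[.01,.01,.05]; e=0
        for c,m,M in data:
            k=np.zeros(M.shape,np.uint8); b=(proj(c,world(q,z))*4+1.5)
            for a in Q: cv2.fillConvexPoly(k,cv2.convexHull(np.round(b[a]*16).astype(np.int32)),1,shift=4)
            e+=(k!=M).sum()/M.sum()
        return e
    s=minimize(f,[0,0,0],method='Nelder-Mead',options=dict(initial_simplex=[[0,0,0],[1,0,0],[0,1,0],[0,0,1]],xatol=.01,fatol=1e-4))
    return q0+s.x*[.01,.01,.05],s.fun
E
python3 - <<'E'
from wf import *
q0=np.array([.626,-.265,1.885])
cs=[cam(n) for n in('wrist','top','side')]
for n,c in zip('wts',cs): print(n,fit([c],q0))
q,e=fit(cs,q0);print('all',q,e)
s=r.read_state(); Rt=R.from_quat(s['eef_rot']).as_matrix(); p=s['ee_pos']
g=np.array([*(q[:2]-.06*np.array([np.cos(q[2]),np.sin(q[2])])),.12]); print(g,'delta',Rt.T@(g-p),'turn',-(q[2]-np.arctan2(Rt[1,0],Rt[0,0])))
E
```

```text
w (array([ 0.62556659, -0.26101587,  1.91208176]), np.float64(3.4497767857142856))
t (array([ 0.62486507, -0.24792124,  1.86950979]), np.float64(7.9229651162790695))
s (array([ 0.63043352, -0.2651648 ,  1.85271114]), np.float64(0.10782967032967034))
all [ 0.6272485  -0.25879604  1.86458171] 11.575036669967629
[ 0.64462315 -0.31622532  0.12      ] delta [-0.14825812  0.10244056  0.17856497] turn 0.007821486908122566
```

```bash
python3 -m pendant '[[-0.026,0.017,0.02,0],[-0.026,0.017,0.02,0],[-0.026,0.017,0.02,0],[-0.026,0.017,0.02,0],[-0.026,0.017,0.02,0],[-0.026,0.017,0.02,0.02],[0,0,0,0],[0,0,0,0]]' 1
python3 - <<'E'
from wf import *
q0=np.array([.6304,-.2652,1.853])
cs=[cam(n) for n in('wrist','side')]
for n,c in zip('ws',cs): print(n,fit([c],q0))
q=q0
s=r.read_state(); Rt=R.from_quat(s['eef_rot']).as_matrix(); p=s['ee_pos']
g=np.array([*(q[:2]-.06*np.array([np.cos(q[2]),np.sin(q[2])])),.022]); print(g,'delta',Rt.T@(g-p),'turn',-(q[2]-np.arctan2(Rt[1,0],Rt[0,0])))
c=cs[0]; im=c['img'].copy()
for a in Q: cv2.polylines(im,[proj(c,world(q0))[a].astype(np.int32)],True,(255,0,0),1)
c['img']=im; save(c,'w3.png')
E
```

```text
time: 12.18
ee_pos: [0.6461, -0.324, 0.1748]
eef_rot: [0.601, 0.799, -0.0, -0.003]
ft_force: [-0.2, 0.9, 1.0]
width: 0.0868
grip_force: 0.0
w (array([ 0.62929532, -0.26048424,  1.85678765]), np.float64(0.05763401403956605))
s (array([ 0.62995379, -0.2638747 ,  1.85775399]), np.float64(0.10864825581395349))
[ 0.64710837 -0.32282665  0.022     ] delta [0.00025083 0.00022849 0.15731875] turn 0.0008751563452822353
```

View pics/w3.png

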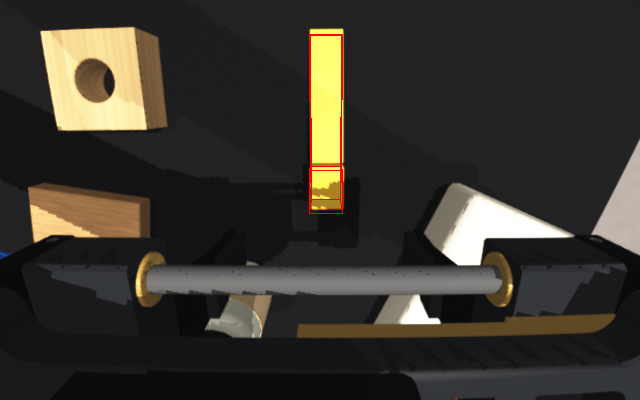

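The overlay fits: the block is at (326,190) and the tip at (326,30). The size matches the smallest wedge, and the grip point is 5 mm ahead of the TCP. The white scale's top is about 50 mm, below the gripper body at 86 mm. I descend and grip.

```bash
python3 -m pendant '[[0.005,0,0.03,0],[0,0,0.03,0],[0,0,0.03,0],[0,0,0.02,0],[0,0,0.02,0],[0,0,0.018,0],[0,0,0,0],[0,0,0,0]]' 1 30; python3 -m pendant '[[0,0,0,0],[0,0,0,0],[0,0,0,0],[0,0,0,0],[0,0,0,0],[0,0,0,0],[0,0,0,0]]' 0.2 30; python3 -m pendant '[[0,0,-0.01,0],[0,0,-0.03,0],[0,0,-0.02,0],[0,0,0,0],[0,0,0,0]]'
python3 - <<'E'
from wf import *
s=r.read_state(); Rt=R.from_quat(s['eef_rot']).as_matrix(); p=s['ee_pos']; yaw=np.arctan2(Rt[1,0],Rt[0,0])
c=cam('wrist'); q0=np.array([p[0]+.06*np.cos(yaw),p[1]+.06*np.sin(yaw),yaw]); z=p[2]-.027
q,e=fit([c],q0,z); print(p,yaw,q0,q,e,'wedge in tool',Rt.T@np.r_[q[:2]-p[:2],0])
# refit plate from top
T=cam('top'); h=cv2.cvtColor(T['img'],cv2.COLOR_RGB2HSV); m=((h[...,1]<40)&(h[...,2]>150)).astype(np.uint8); k=np.zeros_like(m); k[165:230,250:325]=m[165:230,250:325]
n,l,st,_=cv2.connectedComponentsWithStats(k); m=cv2.morphologyEx((l==1+st[1:,4].argmax()).astype(np.uint8),cv2.MORPH_CLOSE,np.ones((15,15)))
ys,xs=np.nonzero(m); P=onz(T,np.c_[xs,ys],.022)[:,:2].astype(np.float32); print(cv2.boxPoints(cv2.minAreaRect(P)).tolist())
S=cam('side'); save(S,'s3.png',(180,140,330,300),5)
E
```

```text
time: 12.95
ee_pos: [0.6451, -0.3187, 0.0322]
eef_rot: [0.6, 0.8, 0.0, 0.001]
ft_force: [0.5, 0.8, 1.3]
width: 0.0872
grip_force: 0.0
time: 13.53
ee_pos: [0.6452, -0.319, 0.0307]
eef_rot: [0.6, 0.8, -0.0, 0.0]
ft_force: [-0.7, 0.3, -0.3]
width: 0.0483
grip_force: 0.0
time: 13.95
ee_pos: [0.6461, -0.3193, 0.0929]
eef_rot: [0.6, 0.8, 0.0, 0.002]
ft_force: [0.1, -0.2, -0.7]
width: 0.0197
grip_force: 0.0
[ 0.64613635 -0.31934466  0.0929154 ] 1.8537101744803552 [ 0.62938706 -0.2617299   1.85371017] [ 0.62017105 -0.22963971  1.83885471] 0.4924588156723063 wedge in tool [ 0.09338694  0.00010901 -0.00020708]
[[0.474422812461853, 0.08362386375665665], [0.6252661943435669, 0.0559159591794014], [0.6655089855194092, 0.2750001847743988], [0.5146656036376953, 0.30270808935165405]]
```

View pics/s3.png

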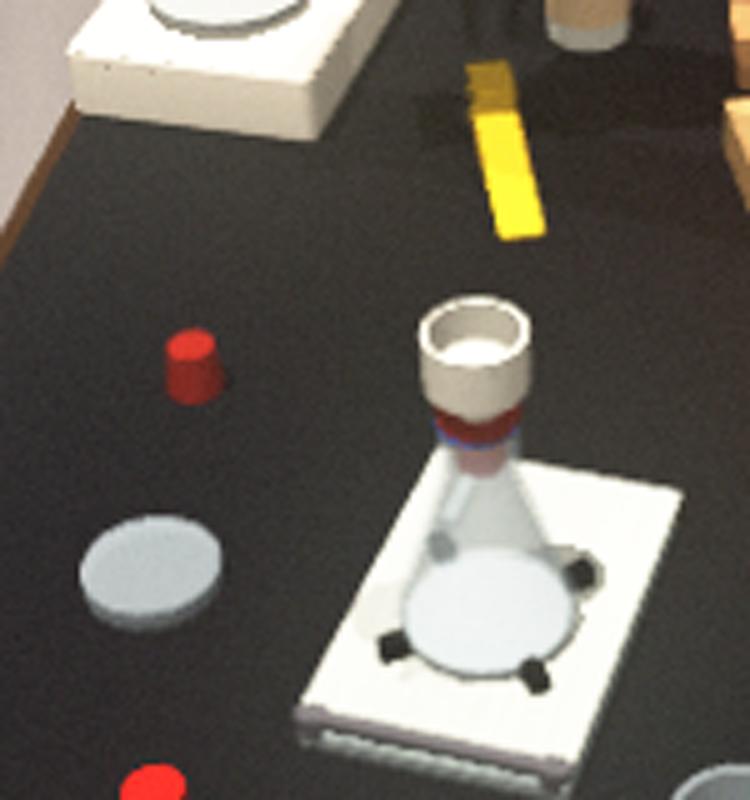

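I lifted before the slow fingers had closed, so they shut on air at 20 mm; the wedge still lies at side (281,170). I reopen, refit and grip with more wait.

```bash
python3 -m pendant '[[0,0,-0.03,0],[0,0,-0.03,0],[0,0,0,0],[0,0,0,0],[0,0,0,0],[0,0,0,0],[0,0,0,0],[0,0,0,0]]' 0.7 30
python3 - <<'E'
from wf import *
s=r.read_state(); Rt=R.from_quat(s['eef_rot']).as_matrix(); p=s['ee_pos']
c=cam('wrist'); q,e=fit([c],np.array([.6293,-.2607,1.855])); S=cam('side'); print(s['width'],q,e,fit([S],np.array([.6293,-.2607,1.855])))
g=np.array([*(q[:2]-.06*np.array([np.cos(q[2]),np.sin(q[2])])),.027]); print('delta',Rt.T@(g-p),'turn',-(q[2]-np.arctan2(Rt[1,0],Rt[0,0])))
E
```

```text
time: 14.77
ee_pos: [0.6447, -0.3189, 0.1494]
eef_rot: [0.6, 0.8, -0.0, -0.001]
ft_force: [0.7, -1.3, 0.0]
width: 0.0584
grip_force: 0.0
0.0583995874466919 [ 0.62926039 -0.26028694  1.85853325] 0.05524024125779344 (array([ 0.63010432, -0.26328899,  1.85193614]), np.float64(0.10557909604519775))
delta [0.00041851 0.002019   0.12236538] turn -0.004699459786966953
```

```bash
python3 -m pendant '[[0,0.001,0.03,0],[0,0,0.03,0],[0,0,0.03,0],[0,0,0.02,0],[0,0,0.012,0],[0,0,0,0],[0,0,0,0]]' 0.7 30; python3 -m pendant '[[0,0,0,0],[0,0,0,0],[0,0,0,0],[0,0,0,0],[0,0,0,0],[0,0,0,0],[0,0,0,0],[0,0,0,0]]' 0.2 30; python3 -m pendant '[[0,0,0,0],[0,0,0,0],[0,0,0,0]]'
```

```text
time: 15.45
ee_pos: [0.6463, -0.3187, 0.0289]
eef_rot: [0.6, 0.8, 0.0, -0.0]
ft_force: [0.5, -0.2, 0.9]
width: 0.0611
grip_force: 0.0
time: 16.12
ee_pos: [0.6463, -0.3188, 0.029]
eef_rot: [0.6, 0.8, 0.0, 0.0]
ft_force: [-0.6, 0.7, 3.1]
width: 0.0299
grip_force: 30.0
time: 16.37
ee_pos: [0.6463, -0.3188, 0.029]
eef_rot: [0.6, 0.8, 0.0, 0.0]
ft_force: [-0.8, 0.9, 5.4]
width: 0.0296
grip_force: 30.0
```

Gripped at 29.6 mm width. I lift, carry it to the free edge with the tip 40 mm short, and turn to the plate axis (1.386 rad).

```bash
python3 -m pendant '[[0,0,-0.01,0],[0,0,-0.015,0],[0.03,-0.008,0,0],[0.03,-0.008,0,0],[0.03,-0.008,0,0],[0.03,-0.008,0,0],[0.03,-0.008,0,0],[0.03,-0.008,0,0]]';python3 -m pendant '[[0.03,-0.008,0,0],[0.03,-0.008,0,0],[0,0,0,0.117],[0,0,0,0.117],[0,0,0,0.117],[0,0,0,0.117],[0,0,0,0],[0,0,0,0]]'
python3 - <<'E'
from wf import *
s=r.read_state(); Rt=R.from_quat(s['eef_rot']).as_matrix(); p=s['ee_pos']; yaw=np.arctan2(Rt[1,0],Rt[0,0]);print(p,yaw)
c=cam('wrist'); q0=np.array([p[0]+.06*np.cos(yaw),p[1]+.06*np.sin(yaw),yaw]); q,e=fit([c],q0,p[2]-.029); print(q0,q,e)
# free edge line in wrist view: bright/dark boundary
save(c,'w4.png')
im=c['img'].copy()
E_=np.array([.5505,.0715]);u=np.array([np.cos(1.386),np.sin(1.386)]);v=np.array([-u[1],u[0]])
P=[[*(E_+a*v),.022] for a in(-.075,.075)]+[[*(E_+.22*u+a*v),.022] for a in(.075,-.075)]
cv2.polylines(im,[proj(c,P).astype(np.int32)],True,(255,0,0),1); cv2.polylines(im,[proj(c,world(q,p[2]-.029))[[1,7,8,2]].astype(np.int32)],True,(255,0,0),1)
c['img']=im; save(c,'w4.png')
E
```

```text
time: 17.03
ee_pos: [0.5491, -0.1583, 0.0547]
eef_rot: [0.6, 0.8, -0.0, 0.001]
ft_force: [0.2, 0.5, -0.9]
width: 0.0298
grip_force: 30.0
time: 17.7
ee_pos: [0.518, -0.1061, 0.0544]
eef_rot: [0.768, 0.64, 0.0, 0.001]
ft_force: [0.8, -0.5, -1.7]
width: 0.0296
grip_force: 30.0
[ 0.51796271 -0.10610218  0.05440458] 1.3898229495521035
[ 0.52876194 -0.04708204  1.38982295] [ 0.52830015 -0.04656394  1.38835209] 0.14144314054205084
```

View pics/w4.png

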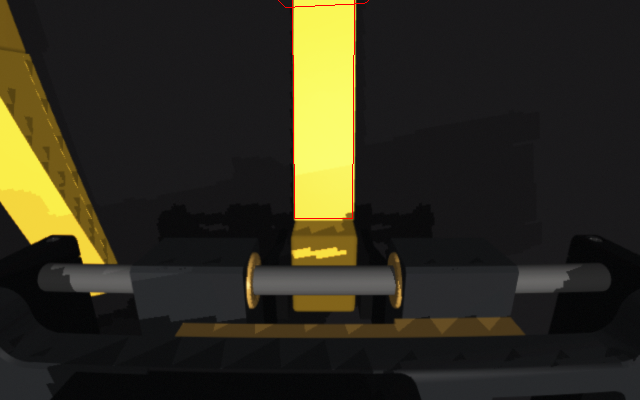

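The wedge sits straight in the jaws: its outline overlays columns 292–355, and the large wedge at far left is clear. I lower it to the bench.

```bash
python3 -m pendant '[[0,0,0.012,0],[0,0,0.008,0],[0,0,0.005,0],[0,0,0,0],[0,0,0,0]]'; python3 -m pendant '[[0,0,0,0],[0,0,0,0],[0,0,0,0]]' 0.4 30;python3 -m pendant '[[0,0,0,0],[0,0,0,0],[0,0,0,0],[0,0,0,0],[0,0,0,0]]' 0.2 30
python3 - <<'E'
from wf import *
s=r.read_state(); p=s['ee_pos']; yaw=1.388
c=cam('side'); q0=np.array([p[0]+.06*np.cos(yaw),p[1]+.06*np.sin(yaw),yaw]); print(fit([c],q0,0),q0)
P=np.array(proj(c,[[.5505,.0715,.022]])); print(P)
save(c,'s5.png',(230,170,350,290),6)
E
```

```text
time: 18.17
ee_pos: [0.5172, -0.1061, 0.0277]
eef_rot: [0.769, 0.639, -0.0, -0.001]
ft_force: [0.5, -0.4, -1.0]
width: 0.0296
grip_force: 30.0
time: 18.42
ee_pos: [0.5176, -0.1062, 0.0284]
eef_rot: [0.769, 0.639, -0.0, -0.0]
ft_force: [-0.6, 0.3, -0.2]
width: 0.0343
grip_force: 0.0
time: 18.83
ee_pos: [0.5176, -0.1062, 0.0285]
eef_rot: [0.769, 0.639, 0.0, 0.0]
ft_force: [0.0, 1.2, -1.7]
width: 0.0298
grip_force: 30.0
(array([ 0.53045162, -0.04633545,  1.40334724]), np.float64(0.15516304347826088)) [ 0.52853342 -0.04716448  1.388     ]
[[291.77995122 233.00513692]]
```

View pics/s5.png

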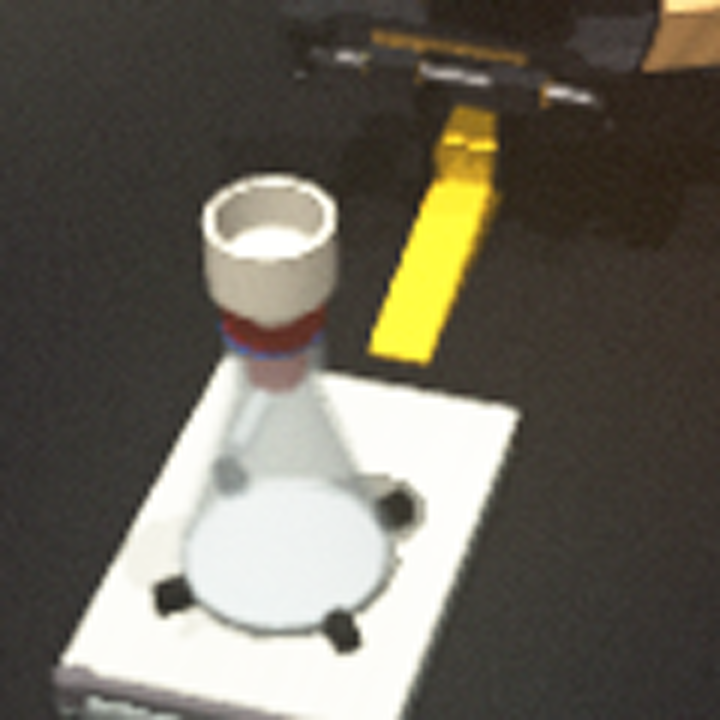

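It is flat and aligned with the plate axis: tip at crop (400,355), about 40 mm short of the edge middle. I push in.

```bash
python3 -m pendant '[[0.01,0,0,0],[0.015,0,0,0],[0.015,0,0,0],[0.015,0,0,0],[0.015,0,0,0],[0.01,0,0,0],[0,0,0,0],[0,0,0,0]]' 0.2 35; for i in 1; do python3 -m pendant '[[0.006,0,0,0],[0.004,0,0,0],[0,0,0,0],[0,0,0,0]]'; done; python3 -m pendant '[[0.004,0,0,0],[0.003,0,0,0],[0,0,0,0],[0,0,0,0]]'
```

```text
time: 19.55
ee_pos: [0.5324, -0.027, 0.0285]
eef_rot: [0.769, 0.639, 0.0, -0.0]
ft_force: [0.8, 0.1, 0.1]
width: 0.0297
grip_force: 35.0
time: 19.88
ee_pos: [0.5342, -0.0176, 0.0285]
eef_rot: [0.769, 0.639, 0.0, -0.0]
ft_force: [0.3, 0.8, -0.4]
width: 0.0297
grip_force: 35.0
time: 20.22
ee_pos: [0.5355, -0.0103, 0.0286]
eef_rot: [0.769, 0.639, 0.0, -0.0]
ft_force: [0.6, 0.3, -0.4]
width: 0.0298
grip_force: 35.0
```

```bash
python3 -m pendant '[[0.003,0,0,0],[0.003,0,0,0],[0,0,0,0],[0,0,0,0]]'; python3 -m pendant '[[0.003,0,0,0],[0.003,0,0,0],[0,0,0,0],[0,0,0,0]]'; python3 -m pendant '[[0.002,0,0,0],[0.002,0,0,0],[0,0,0,0],[0,0,0,0]]'
```

```text
time: 20.55
ee_pos: [0.5367, -0.0047, 0.0286]
eef_rot: [0.769, 0.639, 0.0, 0.0]
ft_force: [-0.4, 0.1, -0.8]
width: 0.0301
grip_force: 35.0
time: 20.88
ee_pos: [0.5375, -0.0006, 0.0285]
eef_rot: [0.77, 0.638, -0.001, 0.001]
ft_force: [-1.0, -6.1, 1.5]
width: 0.0298
grip_force: 35.0
time: 21.22
ee_pos: [0.5383, 0.003, 0.0285]
eef_rot: [0.77, 0.638, -0.001, 0.001]
ft_force: [-1.1, -7.2, 1.6]
width: 0.0293
grip_force: 35.0
```

Contact came at TCP y ≈ -0.003, as expected. The target is about 20 mm beyond that (y ≈ 0.017).

```bash
python3 -m pendant '[[0.002,0,0,0],[0.002,0,0,0],[0.002,0,0,0],[0.002,0,0,0],[0,0,0,0],[0,0,0,0]]'; python3 -m pendant '[[0.002,0,0,0],[0.002,0,0,0],[0.002,0,0,0],[0,0,0,0],[0,0,0,0],[0,0,0,0]]'
python3 - <<'E'
from h import *
c=cam('side'); s=r.read_state(); print(s['ee_pos'],R.from_quat(s['eef_rot']).as_matrix()[:,2])
a=cv2.imread('pics/s5.png'); save(c,'s6a.png',(230,170,350,290),6)
# shift of the cup between pictures -> tilt
o=cv2.imread('pics/s3.png'); 
g0=cv2.cvtColor(cv2.resize(a,(480,480)),6).astype(np.float32); b=cv2.imread('pics/s6a.png'); g1=cv2.cvtColor(cv2.resize(b,(480,480)),6).astype(np.float32)
t=g0[112:225,125:232]; m=cv2.matchTemplate(g1,t,cv2.TM_CCOEFF_NORMED); _,v,_,l=cv2.minMaxLoc(m); print('cup shift px/4',l[0]-125,l[1]-112,v)
u=np.array([np.cos(1.386),np.sin(1.386)]); e=np.array([.5505,.0715]); H=np.array([*(e+.22*u),.019]); C=np.array([.575,.2005,.2])
ax=np.r_[u,0]
for th in(.007,.018,.032):
    k=np.cross(ax,[0,0,1]); C2=H+R.from_rotvec(k/np.linalg.norm(k)*-th).apply(C-H); C3=H+R.from_rotvec(k/np.linalg.norm(k)*th).apply(C-H)
    C2=C2 if C2[2]>C[2] else C3
    print(th,(proj(c,[C2])-proj(c,[C]))*4, C2-C)
cv2.imwrite('pics/s6.png',b)
E
```

```text
time: 21.72
ee_pos: [0.5398, 0.0109, 0.0285]
eef_rot: [0.77, 0.638, -0.001, 0.001]
ft_force: [-0.5, -5.8, 2.2]
width: 0.0296
grip_force: 35.0
time: 22.22
ee_pos: [0.5409, 0.0167, 0.0285]
eef_rot: [0.77, 0.638, -0.001, 0.001]
ft_force: [-0.9, -7.0, 1.3]
width: 0.0298
grip_force: 35.0
[0.54092766 0.01671744 0.02856447] [-3.61614309e-04 -2.21000708e-03 -9.99997493e-01]
cup shift px/4 -2 1 0.976995050907135
0.007 [[-0.70427091  0.44948341]] [0.0002332  0.00124755 0.00061642]
0.018 [[-1.81772553  1.18888673]] [0.00060125 0.00321648 0.0015671 ]
0.032 [[-3.24662033  2.18857824]] [0.00107242 0.00573705 0.00274508]
```

View pics/s6.png

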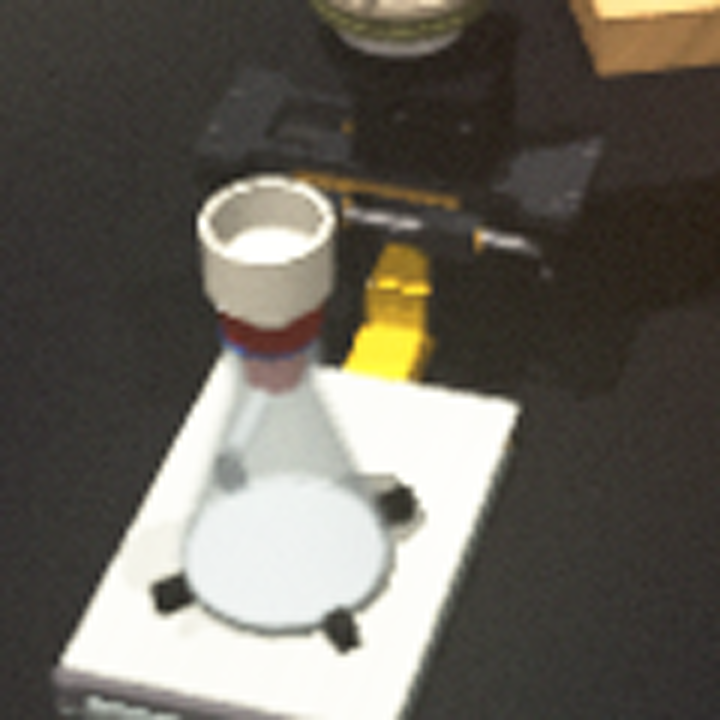

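The cup moved (-2,+1) quarter-pixels, which matches about 0.018 rad (edge ~4 mm up). The wedge lies straight under the edge at crop (390,375), and the gripper is clear of the plate. I let it settle and hand in.

```bash
python3 -m pendant '[[0,0,0,0],[0,0,0,0],[0,0,0,0],[0,0,0,0],[0,0,0,0],[0,0,0,0]]'; python3 -c "
from bench import r
print(r.close_job())"
```

```text
time: 22.77
ee_pos: [0.5409, 0.0167, 0.0286]
eef_rot: [0.77, 0.638, -0.001, 0.001]
ft_force: [-1.9, -6.5, 1.9]
width: 0.0296
grip_force: 35.0
the job is handed in; nothing more can be done
None
```

I handed the job in at 22.8 s but got no verdict back: the funnel looks fully home in the flask and is released, and the smallest wedge, still gripped flat on the bench, holds the plate's free edge an estimated 4 mm (about 0.018 rad) off its screws.

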